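Load the roller mixer and start a long run

TASK

Take the brown reagent bottle that lies on the grey rest and lay it gently, on its side along the rollers, in the front trough of the roller mixer, the one next to the keys; then press the round wake key, the long-bar key for a long run and the triangular start key, in that order and one at a time, letting each spring back. Do not press the short-bar or the square key, never press start without the bottle in the trough, and leave the tube on the rollers and the other things on the bench where they are.

Things in the scene. Friction and masses are not known exactly. Their poses are not given: they have to be found in the camera images.
- bottle: Brown reagent bottle, black screw cap, LYING on its side. Body: a cylinder 46 mm in diameter, 90 mm long; cap 33 mm in diameter, ending 76 mm from the origin; whole length 121 mm; 0.1 to 0.2 kg. Origin on its axis at the middle of the 90 mm cylinder; its y axis runs level along the bottle to the cap (its x and z turn as it rolls).
- rest: Grey bottle rest, 80 x 130 x 6 mm base, fixed left or right of the mixer (the carton is on the other side). At the start the bottle lies along its y, bottle origin 45 mm above the rest's origin, in the V notches of two 12 mm thick, 34 mm high ribs at y = -34 and 34 mm; 56 mm are free between the ribs for fingers. Origin: centre of its underside, on the table.
- mixer: White bench roller mixer, fixed; 280 mm deep (its x, away from the robot), 340 mm wide (its y), yaw within 0.2 rad; origin: centre of its underside, on the table. Four grey rollers, 28 mm in diameter, 258 mm long, lie along y at x = -22, 22, 66, 110 mm, tops 92 mm high, between end cheeks (|y| 132 to 170 mm, 100 mm high). The drive is not simulated: rollers never turn.
- front_trough (a point): Where the bottle's axis comes to lie in the front trough (the hollow between the two rollers nearest the keys), midway along the rollers, 108 mm above the table; axes as the mixer's, y along the rollers. Fingers beside the bottle hang over the rollers there: keep their tips less than 15 mm below the bottle's axis.
- panel (a point): Middle of the black key panel in front of the rollers, on its surface under the middle key; axes as the mixer's. The panel rises away from the robot at 0.3 rad, from 55 to 83 mm high. One row of five white keys, 56 mm apart, 8 mm proud. A key moves 5 mm square to the panel (0.3 rad off vertical: down and away from the robot), starts at 1.5 N, bottoms at 5 N, springs back.
- key_round (a joint): travel of that key, m: 0 up, 0.005 fully down; it counts as pressed beyond 0.003
- key_round_top (a point): Round white wake key, 26 mm in diameter, leftmost (mixer y = +112 mm); the point is the centre of its top face and sinks with the key
- key_short (a joint): travel of that key, m: 0 up, 0.005 fully down; it counts as pressed beyond 0.003
- key_short_top (a point): Short-run key, a small bar 18 x 18 mm, second from the left (y = +56 mm); the point is the centre of its top face and sinks with the key
- key_long (a joint): travel of that key, m: 0 up, 0.005 fully down; it counts as pressed beyond 0.003
- key_long_top (a point): Long-run key, a long bar 44 mm along the row and 18 mm deep, in the middle (y = 0); the point is the centre of its top face and sinks with the key
- key_square (a joint): travel of that key, m: 0 up, 0.005 fully down; it counts as pressed beyond 0.003
- key_square_top (a point): Square stop key, 25 x 25 mm, fourth from the left (y = -56 mm); the point is the centre of its top face and sinks with the key
- key_triangle (a joint): travel of that key, m: 0 up, 0.005 fully down; it counts as pressed beyond 0.003
- key_triangle_top (a point): Triangular start key, sides 30 mm, one corner pointing to -y, rightmost (y = -112 mm); the point is the centre of its top face and sinks with the key
- tube: Bystander: white capped sample tube, 30 mm in diameter and 100 mm long, lying loose in the rear trough (mixer x = 88 mm), its top 112 mm above the table; origin on its axis at mid-length.
- spare_bottle: Bystander: a bottle like the one on the rest but STANDING on the table, 121 mm tall; origin at its foot.
- carton: Bystander: loose white carton of small vials, 100 x 120 mm, vial caps 58 mm high; origin at the centre of its underside.
- dish: Bystander: white plastic reagent dish, 75 x 105 x 16 mm, left of the robot and nearer to it than the rest or carton; origin at the centre of its underside.
- timer: Bystander: grey bench timer, 60 x 70 x 18 mm, right of the robot and nearer to it than the rest or carton; origin at the centre of its underside.
- pen_cup: Bystander: cork cup with pens, 68 mm in diameter, 130 mm tall with the pens; origin at the centre of its underside.

How it is judged:
By the outcome, as a careful person would: the job done as asked, in the order asked, and still so for the second after the job is handed in, with the robot touching nothing.
It also fails if it takes over 58 s, if anything falls off the work surface, if the arm or the gripper's body presses on something with over 40 N, if the wrist force passes 120 N, or if a joint passes its speed limit or range.

ROBOT

A 6-joint arm with a two-finger parallel gripper is mounted at the origin on the work surface. World frame = base frame: x ahead of the robot, y to its left, z up, the work surface at z = 0. Lengths are in m, angles in rad, forces in N, time in s.
With the tool pointing down it reaches from about 0.35 to 0.775 m from the base axis. Payload 5.5 kg.
Tool frame: the origin (TCP) lies between the finger pads; the fingertips stand 8 mm ahead of it and the grasp point (between the pads) lies 11 mm behind it; z points along the fingers, y is the line along which they close (so a half turn about z gives the same grasp; the last joint's range is limited). The gripper opens to 85 mm and grips with 20 to 120 N. Pads are 22 mm wide; open, the fingers measure 114 mm over their backs; the gripper's body (76 mm by 85 mm) begins 54 mm behind the grasp point. The pads swing forward as they close: fully open they stand 13 mm farther back than shut.
Start: joints at [1.056, 0.313, 0.046, 1.304, 0, 1.431], TCP at [0.211, 0.535, 0.239] pointing down, gripper open.
Joint ranges: [-2.76, 2.76], [-0.86, 1.69], [-1.03, 1.26], [-2.2, 2.34], [-1.47, 1.5], [-3.14, 3.14]. Speed limits (rad/s): [2.57, 2.57, 3.14, 3.14, 3.14, 3.14].

INTERFACE

Orientations are given as a unit quaternion [w, x, y, z].
In Python, from workcell import env gives the robot as it stands.
- The arm moves only by the tool move_arm, never from a script. Its argument "moves" is one flat list of numbers, 5 for each row, row after row: the shift along the world's x, y, z in m, then the turn about the world's z in rad, then the finger opening in m, from 0 to 0.0854. A call has 1 to 12 rows; each row is the pose to reach, as a shift and turn from the pose commanded when the call began; what a row does not reach only later rows make up. A row lasts 1/12 s, in which the tool goes at most 41.7 mm and 7.16 degrees, less where a joint would pass 70% of its speed; a pose out of reach is approached as far as the arm can. A call with a gripper value outside its range is refused whole. The fingers move at their own pace and stop on an object; "newtons" is the grip in N (left out, the last holds). Time passes only in rows, so rows that repeat a pose let the fingers close. It gives the time, the measured TCP pose, the force, the opening and the grip force at its end, in the units of the state.
- env.get_state(): the state, without advancing time (a new reading comes with each control period).
- env.read_camera(name): name is "scene" or "top" or "wrist"; returns a dict with "pixels" (420x560x3 uint8, red, green, blue), "camera_matrix" (3x3 intrinsics, pixels), "rvec" (rotation vector, rad) and "tvec" (3), from world to camera coordinates, as OpenCV has them. Camera axes: x right, y down, z forward; pixel columns grow to the right and rows downward; lengths in m; the calibration is good to about 2 mm. A picture is of the moment at which its call begins. There is no depth.
- env.hand_in(): hands the job in; it is judged then, once.
The state is a dict: "clock": time; "joint_pos": joint angles; "qvel": joint speeds; "tau": joint torques, N m; "tcp_pos": TCP position; "orientation": TCP orientation; "wrist_force": force on the tool from outside, world axes, zero at the start; "ft_torque": the same for the moment, N m; "finger_gap": finger opening in m; "grip_force": force on a finger pad.
Only numpy, scipy, OpenCV 4.12 (cv2) and the standard library are available. Lean on these libraries where they do the work, as an engineer would, in place of code of your own. Each camera call takes 0.05 s, during which the arm holds its last target. There are 200 camera calls.

## Working session

There is one attempt and no reset: what is moved stays moved. The work goes in short steps, Python scripts to look and compute and a tool call to move; the robot and the scene stay as the last step left them, time stands still between calls to the robot, and variables do not carry over. Pictures are saved under pics/ and viewed, at most 10 in all, crops included, and the job is handed in when it is done.

Besides the shell and the picture viewer there is one more tool, called after ">>>" as name(argument=value, ...) on one line, values as JSON. move_arm: Moves the arm, as the interface text tells. Its arguments: {"type":"object","properties":{"moves":{"type":"array"},"newtons":{"type":"number"}},"required":["moves"]}

```bash
mkdir -p pics; cat > h.py <<'E'
import numpy as np, cv2
from workcell import env
def cam(n,f=None):
    c=env.read_camera(n)
    if f: cv2.imwrite(f,cv2.cvtColor(c["pixels"],cv2.COLOR_RGB2BGR))
    return c
def ray(c,uv,z):
    R,_=cv2.Rodrigues(np.array(c["rvec"],float)); t=np.array(c["tvec"],float).ravel()
    o=-R.T@t; d=R.T@np.linalg.inv(c["camera_matrix"])@np.array([uv[0],uv[1],1.])
    return o+d*(z-o[2])/d[2]
def proj(c,p):
    return cv2.projectPoints(np.array(p,float).reshape(-1,3),np.array(c["rvec"],float),np.array(c["tvec"],float),np.array(c["camera_matrix"]),None)[0].reshape(-1,2)
E
python3 - <<'E'
from h import *
a=cam("scene","pics/s0.png");b=cam("top","pics/t0.png")
for c in(a,b):
    R,_=cv2.Rodrigues(np.array(c["rvec"],float));print(-R.T@np.array(c["tvec"]).ravel(),R[2])
print(env.get_state())
E
```

```text
[ 0.90501329 -0.54875583  0.87257733] [-0.37354765  0.54146113 -0.75318125]
[0.28951857 0.0093805  1.17496865] [ 0.19734645  0.00598406 -0.98031555]
{'clock': 0.1, 'joint_pos': array([ 1.05641760e+00,  3.13922378e-01,  4.51031307e-02,  1.30358822e+00,
       -1.09812730e-05,  1.43118693e+00]), 'qvel': array([ 0.00095082, -0.00249271,  0.00455792,  0.00306265,  0.0008685 ,
        0.00173891]), 'tau': array([ 3.54047923e-03, -4.81726313e+01,  2.99242991e+01,  1.27356540e-02,
       -7.28108535e-05, -2.23484795e-05]), 'tcp_pos': array([0.21028545, 0.5347036 , 0.238504  ]), 'orientation': array([-2.53547637e-04,  1.86289919e-01,  9.82494487e-01, -7.64648152e-04]), 'wrist_force': array([ 0.10578663, -0.12674942, -0.31119941]), 'ft_torque': array([-0.04217648, -0.01782765, -0.0017545 ]), 'grip_force': 0.0, 'finger_gap': 0.08514560169387812}
```

View pics/t0.png

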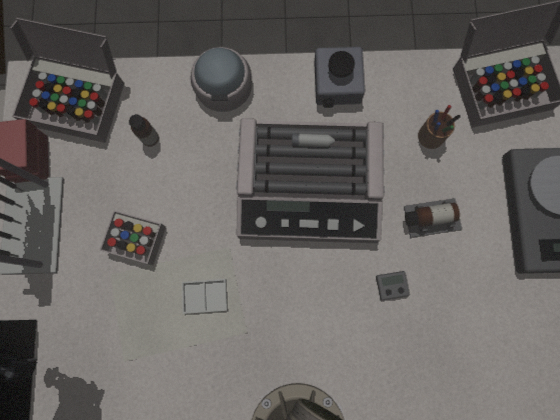

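View pics/s0.png

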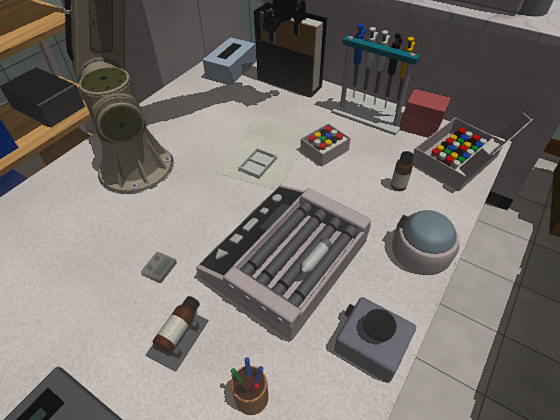

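The top view shows the mixer keys in a row from (261,223) to (359,226). The bottle lies at (437,215) with its cap to the left at (412,217), on the rest at right; the pen cup is at (436,130) and the timer at (393,286). The scene view agrees: bottle at (177,325), keys running (278,198) to (220,255).

```bash
cat > m.py <<'E'
from h import *
Z=0.0766
out={}
for n,box in(("top",(245,212,375,240)),("scene",(205,185,300,270))):
    c=cam(n);im=c["pixels"];g=cv2.cvtColor(im,cv2.COLOR_RGB2GRAY)
    x0,y0,x1,y1=box
    m=np.zeros_like(g);m[y0:y1,x0:x1]=(g[y0:y1,x0:x1]>95)*255
    k,l,s,ce=cv2.connectedComponentsWithStats(m)
    print(n)
    for i in range(1,k):
        if s[i,4]>12: print(s[i],ce[i].round(1),ray(c,ce[i],Z).round(4))
    b=(390,185,480,250) if n=="top" else (135,285,220,375)
    cr=im[b[1]:b[3],b[0]:b[2]]
    cv2.imwrite(f"pics/c_{n}.png",cv2.cvtColor(cv2.resize(cr,None,fx=6,fy=6,interpolation=cv2.INTER_CUBIC),cv2.COLOR_RGB2BGR))
    hsv=cv2.cvtColor(im,cv2.COLOR_RGB2HSV)
    print(hsv[215:218,400:462:4].tolist() if n=="top" else "")
E
python3 m.py; python3 -c "
import cv2,numpy as np
a=cv2.imread('pics/c_top.png');b=cv2.imread('pics/c_scene.png');b=cv2.resize(b,(int(b.shape[1]*390/b.shape[0]),390));a=cv2.resize(a,(440,int(a.shape[0]*440/a.shape[1])))
o=np.zeros((400,800,3),np.uint8);o[:a.shape[0],:440]=a;b=b[:,:360];o[:390,440:440+b.shape[1]]=b;cv2.imwrite('pics/c.png',o)"
```

```text
top
[256 217  10  10  83] [260.5 221.7] [0.4803 0.0716 0.0766]
[328 219  11  11 103] [332.7 224.3] [ 0.47   -0.0954  0.0766]
[282 220   7   7  49] [285. 223.] [0.4758 0.0149 0.0766]
[300 220  19   8 133] [308.7 223.3] [ 0.4737 -0.04    0.0766]
[354 220  10  11  66] [357.1 225. ] [ 0.4668 -0.1517  0.0766]
[245 235  13   1  13] [251. 235.] [0.4497 0.0941 0.0766]
[264 236  56   2  57] [291.7 236.4] [4.441e-01 2.000e-04 7.660e-02]
[328 237  47   3  65] [351.5 238.2] [ 0.4366 -0.1373  0.0766]
[[[13, 14, 131], [4, 16, 113], [15, 13, 39], [0, 0, 40], [146, 47, 38], [8, 84, 61], [11, 110, 67], [8, 103, 67], [15, 39, 92], [23, 17, 133], [27, 18, 129], [26, 14, 128], [23, 18, 127], [20, 19, 121], [8, 79, 61], [9, 20, 125]], [[9, 13, 135], [6, 12, 110], [45, 51, 40], [160, 18, 42], [120, 6, 41], [11, 84, 58], [12, 98, 65], [8, 98, 65], [9, 50, 81], [19, 16, 130], [19, 16, 125], [23, 19, 124], [19, 17, 123], [23, 20, 117], [11, 73, 56], [13, 19, 124]], [[17, 17, 139], [17, 16, 115], [150, 7, 37], [23, 28, 36], [0, 0, 45], [7, 99, 54], [13, 96, 64], [9, 82, 65], [9, 54, 75], [23, 17, 123], [23, 17, 121], [26, 17, 118], [30, 14, 113], [21, 16, 109], [9, 61, 54], [9, 13, 137]]]
scene
[ 205  185   95   73 2867] [231.5 208.4] [ 0.4065 -0.0252  0.0766]
[272 194  10   7  53] [276.8 197.2] [0.4835 0.0713 0.0766]
[230 197  70  73 616] [265.6 235.7] [ 0.5314 -0.0514  0.0766]
[260 207   9   7  40] [264.  210.1] [0.4808 0.0155 0.0766]
[243 218  15  13  97] [250.2 223.8] [ 0.4777 -0.041   0.0766]
[258 224  42  46 235] [279.7 248.1] [ 0.5808 -0.0639  0.0766]
[230 234  13   9  75] [236.  237.9] [ 0.4745 -0.0959  0.0766]
[216 249  12  10  70] [220.6 253.1] [ 0.4713 -0.152   0.0766]
[282 248  18  22 118] [291.6 260.3] [ 0.6231 -0.0784  0.0766]
```

View pics/c.png

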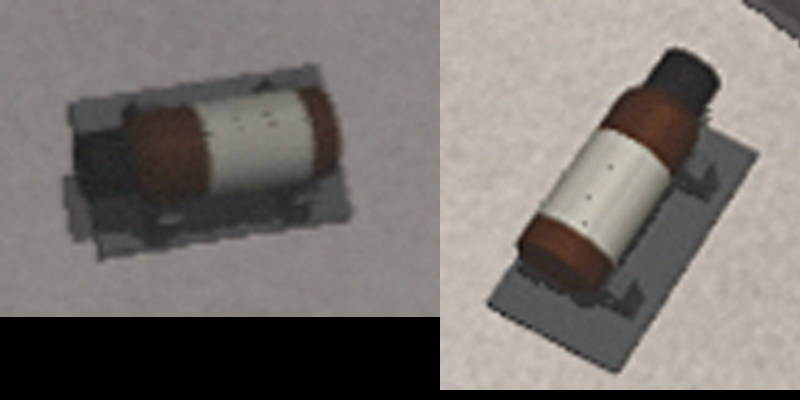

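The crop shows the bottle in the V ribs, with its cap end at left in the top view and upper right in the scene view. The free gap lies between the ribs under the label. The rest corners can be read in both views.

```bash
python3 - <<'E'
from h import *
t=cam("top");s=cam("scene")
T=lambda p:(390+(p[0]+.5)/4.889-.5,185+(p[1]+.5)/4.889-.5)
S=lambda p:(135+(p[0]-440+.5)/4.333-.5,285+(p[1]+.5)/4.333-.5)
print("rest corners top");
for p in[(70,102),(318,65),(352,222),(100,260)]:print(ray(t,T(p),.006).round(4))
print("scene")
for p in[(487,305),(620,373),(757,152)]:print(ray(s,S(p),.006).round(4))
print("axis top capend,shoulder,bottom")
for p in[(77,165),(133,155),(157,153),(311,134),(337,130)]:print(ray(t,T(p),.045).round(4))
print("scene axis: cap end, shoulder, bottom")
for p in[(695,72),(653,120),(605,195),(565,255)]:print(ray(s,S(p),.045).round(4))
E
```

```text
rest corners top
[ 0.5245 -0.2807  0.006 ]
[ 0.5404 -0.4078  0.006 ]
[ 0.4595 -0.4173  0.006 ]
[ 0.4434 -0.2898  0.006 ]
scene
[ 0.4644 -0.416   0.006 ]
[ 0.543  -0.4048  0.006 ]
[ 0.5244 -0.2787  0.006 ]
axis top capend,shoulder,bottom
[ 0.4852 -0.2722  0.045 ]
[ 0.4895 -0.2998  0.045 ]
[ 0.4902 -0.3115  0.045 ]
[ 0.4977 -0.3873  0.045 ]
[ 0.4993 -0.4001  0.045 ]
scene axis: cap end, shoulder, bottom
[ 0.4855 -0.2736  0.045 ]
[ 0.4856 -0.3062  0.045 ]
[ 0.4931 -0.3499  0.045 ]
[ 0.4981 -0.3834  0.045 ]
```

>>> move_arm(moves=[0.24,-0.435,0,-1.066,0.085,0.24,-0.435,0,-1.066,0.085,0.24,-0.435,0,-1.066,0.085,0.24,-0.435,0,-1.066,0.085,0.24,-0.435,0,-1.066,0.085,0.24,-0.435,0,-1.066,0.085,0.24,-0.435,0,-1.066,0.085,0.24,-0.435,0,-1.066,0.085,0.24,-0.435,0,-1.066,0.085,0.24,-0.435,0,-1.066,0.085,0.24,-0.435,0,-1.066,0.085,0.24,-0.435,0,-1.066,0.085], newtons=40)

```text
clock: 1.3
tcp_pos: [0.4513, 0.0979, 0.2396]
orientation: [0.0, 0.66, 0.751, 0.0]
wrist_force: [0.5, -0.4, -0.0]
finger_gap: 0.0848
grip_force: 0.0
```

>>> move_arm(moves=[0.042,-0.446,-0.07,0,0.085,0.042,-0.446,-0.07,0,0.085,0.042,-0.446,-0.07,0,0.085,0.042,-0.446,-0.07,0,0.085,0.042,-0.446,-0.07,0,0.085,0.042,-0.446,-0.07,0,0.085,0.042,-0.446,-0.07,0,0.085,0.042,-0.446,-0.07,0,0.085,0.042,-0.446,-0.07,0,0.085,0.042,-0.446,-0.07,0,0.085,0.042,-0.446,-0.07,0,0.085,0.042,-0.446,-0.07,0,0.085])

```text
clock: 2.3
tcp_pos: [0.4923, -0.3525, 0.1672]
orientation: [0.001, 0.662, 0.75, -0.001]
wrist_force: [0.6, -1.0, -0.4]
finger_gap: 0.0852
grip_force: 0.0
```

```bash
python3 - <<'E'
from h import *
s=env.get_state();print(s["tcp_pos"],s["orientation"])
w=cam("wrist");t=cam("top")
a=cv2.cvtColor(w["pixels"],cv2.COLOR_RGB2BGR)
pts=[[.493,-.348,.045],[.483,-.273,.045],[.499,-.393,.045],[.5245-.001,-.2807,.006],[.5404,-.4078,.006]]
for p in proj(w,pts):cv2.circle(a,(int(p[0]),int(p[1])),4,(0,255,0),1)
print(proj(w,pts).round(1))
b=cv2.cvtColor(t["pixels"],cv2.COLOR_RGB2BGR)[112:245,230:390]
b=cv2.convertScaleAbs(cv2.resize(b,(640,532),interpolation=cv2.INTER_CUBIC),alpha=1.6)
cv2.imwrite("pics/w1.png",a);cv2.imwrite("pics/mix.png",b)
E
```

```text
[ 0.49232412 -0.35247698  0.16721632] [ 6.58255724e-04  6.61891787e-01  7.49598635e-01 -8.45882115e-04]
[[281.9 205.2]
 [281.2 109.4]
 [282.2 255. ]
 [325.5 124.6]
 [321.  256.4]]
```

View pics/w1.png

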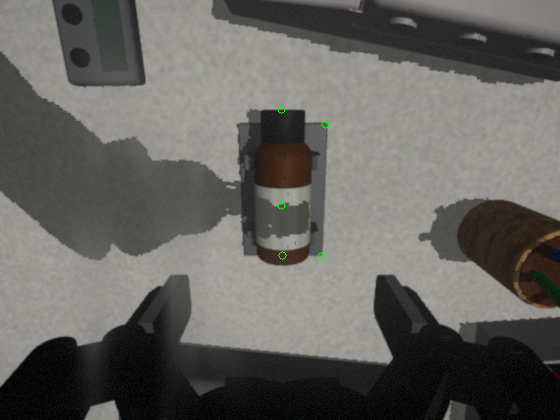

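View pics/mix.png

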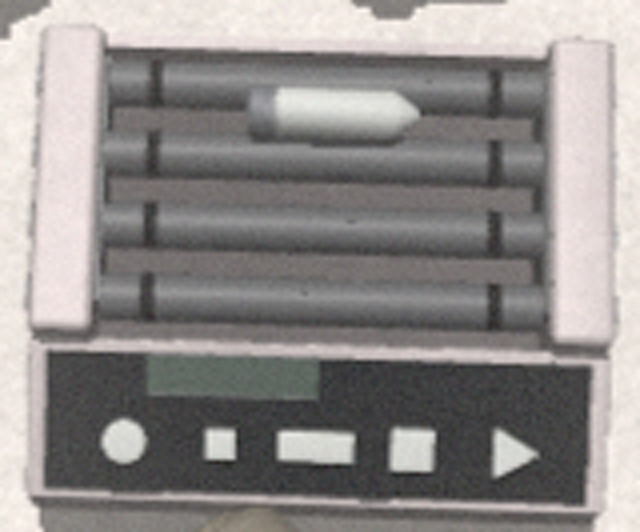

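The wrist view shows the bottle upright in the frame, axis at u≈283 with cap end at v≈109, matching my predicted points within about 1–2 mm. The mixer crop shows the front trough line running from (112,263) to (533,270) and cheek corners at (32,330), (612,345), (45,27), (614,42).

```bash
python3 - <<'E'
from h import *
t=cam("top")
T=lambda p:(230+(p[0]+.5)/4-.5,112+(p[1]+.5)/4-.5)
for z,ps in((.078,[(112,263.5),(533,270),(112,193),(535,200),(101,230),(546,236),(97,300),(545,307)]),(.1,[(32,330),(612,345),(45,27),(614,42)]),(.097,[(248,112),(421,115)])):
    for p in ps:print(z,p,ray(t,T(p),z).round(4))
E
```

```text
0.078 (112, 263.5) [0.5862 0.077  0.078 ]
0.078 (533, 270) [ 0.5757 -0.171   0.078 ]
0.078 (112, 193) [0.6296 0.0765 0.078 ]
0.078 (535, 200) [ 0.6186 -0.1746  0.078 ]
0.078 (101, 230) [0.6069 0.0833 0.078 ]
0.078 (546, 236) [ 0.5963 -0.1798  0.078 ]
0.078 (97, 300) [0.5642 0.0861 0.078 ]
0.078 (545, 307) [ 0.5532 -0.1768  0.078 ]
0.1 (32, 330) [0.5419 0.1222 0.1   ]
0.1 (612, 345) [ 0.5245 -0.21    0.1   ]
0.1 (45, 27) [0.7265 0.1137 0.1   ]
0.1 (614, 42) [ 0.7078 -0.2229  0.1   ]
0.097 (248, 112) [ 0.6713 -0.0055  0.097 ]
0.097 (421, 115) [ 0.6667 -0.1073  0.097 ]
```

>>> move_arm(moves=[0.001,0.004,-0.04,0,0.085,0.001,0.004,-0.08,0,0.085,0.001,0.004,-0.1,0,0.085,0.001,0.004,-0.115,0,0.085,0.001,0.004,-0.127,0,0.085,0.001,0.004,-0.127,0,0.085])

```text
clock: 2.95
tcp_pos: [0.4922, -0.3385, 0.0401]
orientation: [-0.002, 0.659, 0.752, 0.0]
wrist_force: [0.5, 0.7, 0.4]
finger_gap: 0.0849
grip_force: 0.0
```

>>> move_arm(moves=[0.001,-0.005,0,0,0.085,0.001,-0.005,0,0,0.085,0.001,-0.005,0,0,0.04,0.001,-0.005,0,0,0.04,0.001,-0.005,0,0,0.04,0.001,-0.005,0,0,0.04,0.001,-0.005,0,0,0.04,0.001,-0.005,0,0,0.04,0.001,-0.005,0,0,0.04,0.001,-0.005,0,0,0.04], newtons=40)

```text
clock: 3.78
tcp_pos: [0.4922, -0.3476, 0.0435]
orientation: [-0.001, 0.66, 0.751, -0.002]
wrist_force: [-8.4, -0.7, 8.0]
finger_gap: 0.0445
grip_force: 40.3
```

Contact seems slightly above the axis (pushed up 3 mm), so I re-grip a little lower and 2 mm nearer.

>>> move_arm(moves=[-0.002,0,0,0,0.07,-0.002,0,0,0,0.07,-0.002,0,0,0,0.07,-0.002,0,-0.006,0,0.07,-0.002,0,-0.006,0,0.07,-0.002,0,-0.006,0,0.04,-0.002,0,-0.006,0,0.04,-0.002,0,-0.006,0,0.04,-0.002,0,-0.006,0,0.04,-0.002,0,-0.006,0,0.04,-0.002,0,-0.006,0,0.04,-0.002,0,-0.006,0,0.04], newtons=40)

```text
clock: 4.78
tcp_pos: [0.4921, -0.3468, 0.0363]
orientation: [-0.0, 0.66, 0.751, -0.0]
wrist_force: [-3.6, -0.6, 2.8]
finger_gap: 0.0449
grip_force: 40.8
```

>>> move_arm(moves=[0,0,0.01,0,0.04,0,0,0.03,0,0.04,0,0,0.06,0,0.04,0,0,0.09,0,0.04,0,0,0.12,0,0.04,0,0,0.145,0,0.04,0,0,0.145,0,0.04,0,0,0.145,0,0.04])

```text
clock: 5.45
tcp_pos: [0.494, -0.3478, 0.1837]
orientation: [0.003, 0.66, 0.752, 0.0]
wrist_force: [0.3, 0.2, -3.0]
finger_gap: 0.0446
grip_force: 41.3
```

>>> move_arm(moves=[0.005,0.015,0,-0.01,0.04,0.015,0.045,0,-0.03,0.04,0.024,0.08,0,-0.05,0.04,0.034,0.115,0,-0.07,0.04,0.044,0.15,0,-0.09,0.04,0.054,0.185,0,-0.11,0.04,0.064,0.22,0,-0.13,0.04,0.074,0.25,0,-0.15,0.04,0.083,0.28,0,-0.17,0.04,0.09,0.301,0,-0.178,0.04,0.09,0.301,-0.01,-0.178,0.04,0.09,0.301,-0.01,-0.178,0.04])

```text
clock: 6.45
tcp_pos: [0.5812, -0.0442, 0.1681]
orientation: [-0.002, 0.723, 0.691, -0.001]
wrist_force: [-0.2, 0.3, -2.3]
finger_gap: 0.0448
grip_force: 41.3
```

```bash
python3 - <<'E'
from h import *
s=env.get_state();print(s["tcp_pos"],s["orientation"],s["wrist_force"],s["finger_gap"])
w=cam("wrist");t=cam("scene")
a=cv2.cvtColor(w["pixels"],cv2.COLOR_RGB2BGR)
b=cv2.cvtColor(t["pixels"],cv2.COLOR_RGB2BGR)
o=np.zeros((420,800,3),np.uint8);o[:315,:420]=cv2.resize(a,(420,315))
o[:,420:]=cv2.resize(b[130:340,190:380],(380,420),interpolation=cv2.INTER_CUBIC)
cv2.imwrite("pics/h1.png",o)
E
```

```text
[ 0.58116067 -0.04418589  0.16808242] [-0.00190635  0.72285751  0.69099327 -0.00129652] [-0.24348349  0.30796828 -2.26031585] 0.04482742892682175
```

View pics/h1.png

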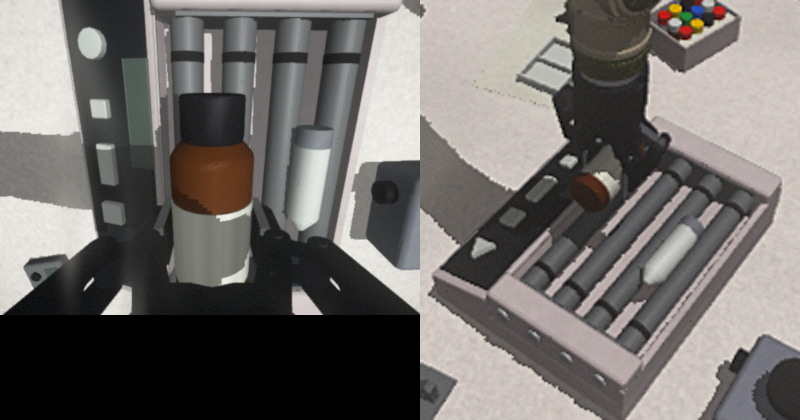

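The composite picture shows the bottle held level. In the wrist half, the two front rollers at band row v≈58 span u 172–203 and 224–255, so the trough is at u≈213 and the cap centre at u≈212.

```bash
python3 - <<'E'
from h import *
s=env.get_state();print(s["tcp_pos"])
w=cam("wrist");g=cv2.cvtColor(w["pixels"],cv2.COLOR_RGB2GRAY)
cv2.imwrite("pics/w2.png",g)
for v in(40,55,95,110):
    print(v,g[v,215:355:3].tolist())
for u,v in((284.7,77),(283.5,40),(285,110)):print(ray(w,(u,v),.078).round(4))
print(proj(w,[[.582,-.046,.108],[.5858,.03,.108]]), ray(w,(283,165),.168+.0087))
# keys in wrist
m=((g>140)&(np.arange(560)[None]<170)&(np.arange(560)[None]>95)).astype(np.uint8)
k,l,st,ce=cv2.connectedComponentsWithStats(m)
for i in range(1,k):
    if 100<st[i,4]<6000:print(st[i],ce[i].round(1),ray(w,ce[i],.0766).round(4))
E
```

```text
[ 0.58128782 -0.04598767  0.16955613]
40 [132, 181, 120, 111, 69, 85, 94, 103, 111, 119, 134, 149, 150, 136, 125, 113, 108, 99, 86, 109, 116, 114, 108, 107, 108, 106, 111, 76, 69, 81, 90, 99, 108, 116, 129, 143, 147, 141, 124, 118, 109, 103, 96, 107, 106, 104, 105]
55 [134, 141, 109, 110, 71, 79, 94, 104, 111, 116, 135, 147, 152, 141, 128, 118, 109, 100, 90, 206, 207, 210, 174, 111, 108, 110, 112, 71, 69, 86, 91, 102, 108, 119, 135, 149, 147, 135, 123, 112, 109, 98, 108, 104, 108, 106, 107]
95 [138, 137, 182, 109, 110, 72, 91, 97, 107, 114, 129, 140, 153, 143, 130, 120, 114, 101, 90, 208, 214, 208, 112, 110, 110, 113, 110, 58, 75, 84, 95, 107, 114, 129, 144, 148, 145, 129, 120, 109, 98, 187, 107, 105, 109, 105, 106]
110 [137, 136, 159, 120, 111, 71, 89, 100, 109, 115, 128, 141, 149, 144, 132, 119, 114, 103, 90, 211, 214, 212, 121, 110, 110, 111, 107, 59, 74, 86, 97, 105, 114, 125, 144, 148, 140, 123, 118, 110, 101, 207, 112, 110, 107, 110, 111]
[0.5887 0.0541 0.078 ]
[0.5889 0.0755 0.078 ]
[0.5881 0.0337 0.078 ]
[[281.31023704 238.06038273]
 [281.69635174 116.71505564]] [0.58580042 0.01276689 0.1767    ]
[ 103   34   38   42 1165] [120.5  54.4] [0.4842 0.0725 0.0766]
[ 96  95  15  97 647] [100.4 152.5] [0.4577 0.0115 0.0766]
[120 130  27  26 614] [132.9 142. ] [0.4818 0.0175 0.0766]
[128 189  24  11 215] [138.8 194.3] [ 0.479  -0.0197  0.0766]
[  96  268   35   75 1715] [109.5 304. ] [ 0.4381 -0.1103  0.0766]
[135 379  35  41 806] [157.5 404.5] [ 0.4597 -0.2182  0.0766]
```

>>> move_arm(moves=[0.001,0,-0.02,0,0.04,0.001,0,-0.04,0,0.04,0.001,0,-0.052,0,0.04,0.001,0,-0.057,0,0.04,0.001,0,-0.061,0,0.04,0.001,0,-0.063,0,0.04,0.001,0,-0.065,0,0.04,0.001,0,-0.065,0,0.04,0.001,0,-0.065,0,0.04])

```text
clock: 7.35
tcp_pos: [0.584, -0.0461, 0.107]
orientation: [0.001, 0.724, 0.69, 0.0]
wrist_force: [0.9, 0.3, -1.1]
finger_gap: 0.0448
grip_force: 41.3
```

>>> move_arm(moves=[0,0,-0.001,0,0.04,0,0,-0.002,0,0.04,0,0,-0.003,0,0.04,0,0,-0.004,0,0.04,0,0,-0.004,0,0.04])

```text
clock: 7.77
tcp_pos: [0.5834, -0.0458, 0.1021]
orientation: [-0.0, 0.724, 0.69, -0.0]
wrist_force: [-0.2, -0.2, -2.4]
finger_gap: 0.0446
grip_force: 41.3
```

>>> move_arm(moves=[0,0,-0.001,0,0.04,0,0,-0.002,0,0.04,0,0,-0.002,0,0.04])

```text
clock: 8.02
tcp_pos: [0.5836, -0.0458, 0.101]
orientation: [0.0, 0.724, 0.69, 0.0]
wrist_force: [-1.7, 0.0, 3.3]
finger_gap: 0.045
grip_force: 41.6
```

>>> move_arm(moves=[0,0,-0.001,0,0.04,0,0,-0.001,0,0.04,0,0,-0.001,0,0.04])

```text
clock: 8.27
tcp_pos: [0.5836, -0.0459, 0.1009]
orientation: [0.001, 0.724, 0.69, 0.0]
wrist_force: [-3.8, 0.7, 8.6]
finger_gap: 0.0448
grip_force: 42.3
```

Contact is felt, touching the far roller first; I shift 1 mm toward the robot, then open gradually.

>>> move_arm(moves=[-0.001,0,0,0,0.04,-0.0015,0,0,0,0.04,-0.0015,0,0,0,0.04,-0.0015,0,0,0,0.047,-0.0015,0,0,0,0.05,-0.0015,0,0,0,0.053,-0.0015,0,0,0,0.057,-0.0015,0,0,0,0.062,-0.0015,0,0,0,0.068,-0.0015,0,0,0,0.068])

```text
clock: 9.1
tcp_pos: [0.582, -0.0459, 0.0992]
orientation: [-0.0, 0.724, 0.69, -0.0]
wrist_force: [1.1, 0.4, 0.1]
finger_gap: 0.0679
grip_force: 0.0
```

>>> move_arm(moves=[0,0,0.005,0,0.07,0,0,0.015,0,0.07,0,0,0.035,0,0.07,0,0,0.065,0,0.07,0,0,0.095,0,0.07,0,0,0.11,0,0.07,0,0,0.11,0,0.07,0,0,0.11,0,0.07])

```text
clock: 9.77
tcp_pos: [0.5829, -0.0461, 0.2113]
orientation: [0.002, 0.724, 0.69, 0.001]
wrist_force: [-0.4, -0.1, 0.0]
finger_gap: 0.0703
grip_force: 0.0
```

```bash
python3 - <<'E'
from h import *
s=env.get_state();print(s["tcp_pos"],s["orientation"],s["wrist_force"],s["finger_gap"])
w=cam("wrist");t=cam("scene")
a=cv2.cvtColor(w["pixels"],cv2.COLOR_RGB2BGR)
b=cv2.cvtColor(t["pixels"],cv2.COLOR_RGB2BGR)
print(proj(w,[[.582,-.046,.108],[.5858,.03,.108],[.484,.0718,.0766],[.478,-.0402,.0766],[.4725,-.152,.0766]]).round(1))
o=np.zeros((420,800,3),np.uint8);o[:315,:420]=cv2.resize(a,(420,315))
o[:,420:]=cv2.resize(b[130:340,190:380],(380,420),interpolation=cv2.INTER_CUBIC)
cv2.imwrite("pics/h2.png",o)
E
```

```text
[ 0.58293001 -0.04607964  0.21125449] [0.00152305 0.72386664 0.68993747 0.00102606] [-0.38989612 -0.11410963  0.0423722 ] 0.07028575435575006
[[278.6 217.9]
 [278.6 115.7]
 [142.8  64.3]
 [159.1 205.5]
 [172.3 315.4]]
```

View pics/h2.png

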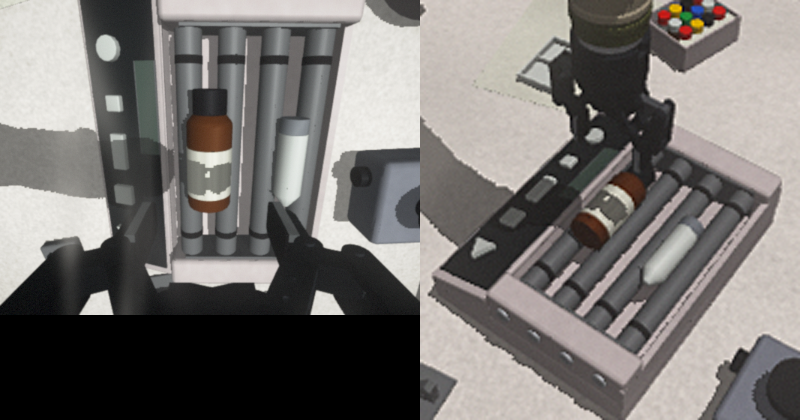

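The bottle lies along the front trough (wrist half: body at (209,150) between the first two rollers; tube undisturbed at (290,165)). The keys match their predicted pixels. Next, the keys.

>>> move_arm(moves=[-0.106,0.118,0,1.48,0.0,-0.106,0.118,0,1.48,0.0,-0.106,0.118,0,1.48,0.0,-0.106,0.118,0,1.48,0.0,-0.106,0.118,0,1.48,0.0,-0.106,0.118,0,1.48,0.0,-0.106,0.118,0,1.48,0.0,-0.106,0.118,0,1.48,0.0,-0.106,0.118,0,1.48,0.0,-0.106,0.118,0,1.48,0.0,-0.106,0.118,0,1.48,0.0,-0.106,0.118,0,1.48,0.0])

```text
clock: 10.87
tcp_pos: [0.4749, 0.0721, 0.2078]
orientation: [-0.002, 0.066, 0.998, -0.0]
wrist_force: [-0.6, 0.7, -0.3]
finger_gap: 0.0001
grip_force: 0.0
```

>>> move_arm(moves=[0,0,-0.03,0.085,0,0,0,-0.06,0.085,0,0,0,-0.09,0.085,0,0,0,-0.105,0.085,0,0,0,-0.115,0.085,0,0,0,-0.115,0.085,0,0,0,-0.115,0.085,0,0,0,-0.115,0.085,0])

```text
clock: 11.53
tcp_pos: [0.4767, 0.0721, 0.0951]
orientation: [0.001, 0.027, 1.0, 0.0]
wrist_force: [0.1, -0.4, 0.6]
finger_gap: -0.0001
grip_force: 0.0
```

>>> move_arm(moves=[0,0,-0.003,0,0,0,0,-0.006,0,0,0,0,-0.008,0,0,0,0,-0.01,0,0,0,0,-0.01,0,0])

```text
clock: 11.95
tcp_pos: [0.4758, 0.0721, 0.0841]
orientation: [-0.0, 0.027, 1.0, 0.0]
wrist_force: [-0.5, 0.5, 0.5]
finger_gap: -0.0001
grip_force: 0.0
```

>>> move_arm(moves=[0.001,0,-0.002,0,0,0.001,0,-0.003,0,0,0.001,0,-0.003,0,0])

```text
clock: 12.2
tcp_pos: [0.4772, 0.0721, 0.0814]
orientation: [0.0, 0.027, 1.0, 0.0]
wrist_force: [-0.1, 0.2, 3.2]
finger_gap: 0.0003
grip_force: 1.2
```

>>> move_arm(moves=[0.0005,0,-0.001,0,0,0.001,0,-0.002,0,0,0.001,0,-0.0025,0,0,0.001,0,-0.0025,0,0])

```text
clock: 12.53
tcp_pos: [0.478, 0.0721, 0.0789]
orientation: [0.0, 0.027, 1.0, 0.0]
wrist_force: [-1.3, 0.1, 3.8]
finger_gap: -0.0002
grip_force: 2.1
```

>>> move_arm(moves=[0.0005,0,-0.001,0,0,0.0005,0,-0.002,0,0,0.0005,0,-0.002,0,0,0.0005,0,-0.002,0,0])

```text
clock: 12.87
tcp_pos: [0.4784, 0.0721, 0.0777]
orientation: [0.0, 0.027, 1.0, -0.0]
wrist_force: [-5.3, -0.7, 11.5]
finger_gap: -0.0
grip_force: 6.4
```

```bash
python3 - <<'E'
from h import *
for i in range(4):
    s=env.get_state();print(s["wrist_force"].round(2),s["tcp_pos"].round(4));cam("top")
E
```

```text
[-5.31 -0.67 11.49] [0.4784 0.0721 0.0777]
[-5.19 -0.04 12.54] [0.4784 0.0721 0.0778]
[-5.09 -1.2  11.57] [0.4784 0.0721 0.0777]
[-4.62  0.36 11.32] [0.4784 0.0721 0.0777]
```

Round key bottomed (~11 N). Lift, move to the long-bar key.

>>> move_arm(moves=[-0.002,0,0.007,0,0,-0.004,0,0.02,0,0,-0.005,0,0.03,0,0,-0.006,-0.035,0.03,0,0,-0.007,-0.075,0.03,0,0,-0.0075,-0.112,0.03,0,0,-0.0075,-0.112,0.03,0,0,-0.0075,-0.112,0.022,0,0,-0.0075,-0.112,0.016,0,0,-0.0075,-0.112,0.012,0,0,-0.0075,-0.112,0.012,0,0])

```text
clock: 13.98
tcp_pos: [0.4698, -0.0385, 0.0873]
orientation: [-0.001, 0.026, 1.0, 0.0]
wrist_force: [-0.8, 0.0, -0.7]
finger_gap: 0.0
grip_force: 0.0
```

>>> move_arm(moves=[0,0,-0.003,0,0,0,0,-0.005,0,0,0.0005,0,-0.007,0,0,0.001,0,-0.009,0,0,0.001,0,-0.01,0,0,0.001,0,-0.01,0,0])

```text
clock: 14.48
tcp_pos: [0.4723, -0.0394, 0.079]
orientation: [0.0, 0.027, 1.0, 0.001]
wrist_force: [-0.3, 2.6, 4.5]
finger_gap: -0.0001
grip_force: 2.1
```

>>> move_arm(moves=[0.0005,0,-0.001,0,0,0.0005,0,-0.002,0,0,0.0005,0,-0.0025,0,0,0.0005,0,-0.0025,0,0])

```text
clock: 14.82
tcp_pos: [0.4727, -0.0395, 0.0778]
orientation: [0.001, 0.027, 1.0, 0.0]
wrist_force: [-4.5, 4.1, 16.1]
finger_gap: -0.0003
grip_force: 8.2
```

>>> move_arm(moves=[-0.002,0,0.007,0,0,-0.004,0,0.02,0,0,-0.005,0,0.03,0,0,-0.006,-0.035,0.03,0,0,-0.007,-0.075,0.03,0,0,-0.007,-0.112,0.03,0,0,-0.007,-0.112,0.03,0,0,-0.007,-0.112,0.022,0,0,-0.007,-0.112,0.016,0,0,-0.007,-0.112,0.013,0,0,-0.007,-0.112,0.013,0,0])

```text
clock: 15.73
tcp_pos: [0.4644, -0.1503, 0.0879]
orientation: [-0.001, 0.026, 1.0, 0.001]
wrist_force: [0.0, 0.3, -0.3]
finger_gap: -0.0002
grip_force: 0.0
```

>>> move_arm(moves=[0,0,-0.003,0,0,0,0,-0.005,0,0,0.0005,0,-0.007,0,0,0.001,0,-0.009,0,0,0.001,0,-0.0105,0,0,0.001,0,-0.0105,0,0])

```text
clock: 16.23
tcp_pos: [0.467, -0.1514, 0.079]
orientation: [0.0, 0.027, 1.0, 0.0]
wrist_force: [0.1, 2.8, 4.3]
finger_gap: 0.0002
grip_force: 2.2
```

>>> move_arm(moves=[0.0005,0,-0.001,0,0,0.0005,0,-0.002,0,0,0.0005,0,-0.0025,0,0,0.0005,0,-0.0025,0,0])

```text
clock: 16.57
tcp_pos: [0.4673, -0.1515, 0.078]
orientation: [0.001, 0.027, 1.0, 0.0]
wrist_force: [-4.2, 4.9, 16.7]
finger_gap: 0.0001
grip_force: 8.4
```

>>> move_arm(moves=[-0.002,0,0.007,0,0,-0.004,0,0.02,0,0,-0.005,0,0.05,0,0,-0.005,0,0.09,0,0,-0.03,0,0.13,0,0,-0.05,0,0.15,0,0,-0.05,0,0.15,0,0,-0.05,0,0.15,0,0,-0.05,0,0.15,0,0])

```text
clock: 17.32
tcp_pos: [0.4171, -0.1523, 0.226]
orientation: [0.0, 0.027, 1.0, -0.0]
wrist_force: [0.6, -0.2, -1.5]
finger_gap: -0.0001
grip_force: 0.0
```

```bash
python3 - <<'E'
from h import *
s=env.get_state();print(s["tcp_pos"],s["wrist_force"])
w=cam("scene","pics/end.png")
E
```

```text
[ 0.41711031 -0.1522712   0.22595387] [ 0.60943584 -0.15970762 -1.45552595]
```

View pics/end.png

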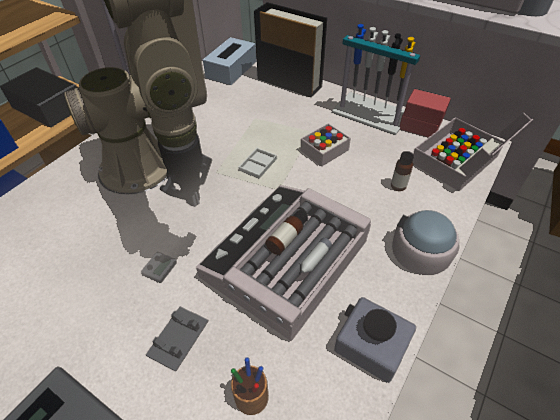

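The final picture shows the bottle in the front trough at (285,235), with the tube at (316,257) and the other things where they were. The rest is empty and the arm is clear.

```bash
python3 -c "
from workcell import env
print(env.hand_in())"
```

```text
the job is handed in; nothing more can be done
None
```

The bottle lies in the front trough, and the wake, long-run and start keys were pressed in that order, each to its stop (about 11–17 N at the wrist) and then released; I handed the job in at about 17 s, with no verdict returned.

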